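# Pin the marking template to the copper sheet

## Robot

A 7-joint arm with a two-finger parallel gripper is mounted at the origin on the work surface. World frame = base frame: x ahead of the robot, y to its left, z up, the work surface at z = 0. Lengths are in m, angles in rad, forces in N, time in s.
With the tool pointing down it reaches from about 0.35 to 0.9 m from the base axis. Payload 8.1 kg.
Tool frame: the origin (TCP) lies between the finger pads; the fingertips stand 17 mm ahead of it and the grasp point (between the pads) lies 2 mm behind it (tips_ahead is the distance from the TCP to the fingertips, in m); x points along the fingers, z is the direction in which the jaws open and shut, and the axes are right-handed (so a half turn about x gives the same grasp; the last joint's range is limited). The gripper opens to 85 mm and grips with 20 to 120 N. Pads are 22 mm wide; open, the fingers measure 114 mm over their backs; the gripper's body (76 mm by 85 mm) begins 54 mm behind the grasp point. The pads swing forward as they close: fully open they stand 13 mm farther back than shut.
Start: joints at [-1.306, 0.434, 0.025, 1.573, -0.012, 1.134, -0.075], TCP at [0.225, 0.583, 0.248] pointing down, gripper open.
Joint ranges: [-2.62, 2.62], [-0.44, 2.09], [-1.27, 1.32], [0.08, 2.57], [-1.32, 4.46], [0.12, 2], [-2.74, 2.74]. Speed limits (rad/s): [2.22, 2.22, 3.01, 3.01, 3.14, 3.14, 3.14].

## Interface

Orientations are given as a 3x3 rotation matrix whose columns are the frame's x, y, z axes.
In Python, from plant import get_state, grab_frame, get_calibration, sign_off, trace, landmark_of, tips_ahead gives the robot as it stands.
- The arm moves only by the tool arm_command, never from a script. Its argument "series" is a list of rows, each an object of numbers: "wx", "wy", "wz": the turn, a rotation vector about the tool's x, y, z in units of 8 degrees (1.0 is 8 degrees); "dx", "dy", "dz": the shift along the tool's x, y, z in units of 25 mm (1.0 is 25 mm); "hand": the finger opening in mm, from 0 to 85.4. In form: [{"wx": .., "wy": .., "wz": .., "dx": .., "dy": .., "dz": .., "hand": ..}, ...]. A call has exactly 8 rows; each row shifts and turns the commanded pose from where the row before left it, along the tool's axes as they then stand; what a row does not reach is not made up. A row lasts 1/8 s, in which the tool goes at most 62.5 mm and 10.7 degrees, less where a joint would pass 70% of its speed; a pose out of reach is approached as far as the arm can. A call is refused whole if a number of a shift passes 1 or a number of a turn 1, either way. A call with a gripper value outside its range is refused whole. The fingers move at their own pace and stop on an object; "grip_force" is the grip in N (left out, the last holds). Time passes only in rows, so rows that do not move let the fingers close, or fill a call up. It gives the time, the measured TCP pose, the force and the opening at its end, in the units of the state.
- get_state(): the state, without advancing time (a new reading comes with each control period).
- grab_frame(name): name is "scene" or "top"; returns the picture (384x512x3 uint8, blue, green, red); there is no depth.
- get_calibration(name): a dict with "intrinsics" (3x3 intrinsics, pixels), "D" ([k1, k2, p1, p2, k3] as OpenCV has them; the pictures are not rectified), "rvec" (rotation vector, rad) and "tvec" (3), from world to camera coordinates, as OpenCV has them. Camera axes: x right, y down, z forward; pixel columns grow to the right and rows downward; lengths in m; the calibration is good to about 2 mm. A picture is of the moment at which its call begins. get_calibration takes no time and is no camera call.
- sign_off(): hands the job in, once; it reports no verdict.
Trained networks look in the newest picture that a camera, given by its name, has taken for a name from the list of things; names that differ only in an ending like _2 or _b are one class to them, and where a whole thing is asked for, a point or a joint stands for the part that bears it (a point fixed in the world has none). Each returns a list of dicts, best first, with "p" (0 to 1); they miss things now and then, are a little off and sometimes report something else, mostly with a low value. They report only what shows in the picture. A call takes as long as a camera call.
- trace(camera, name): "region" (384x512 bool, what is visible of it).
- landmark_of(camera, name): "xyz" ([x, y, z] in m, in world coordinates, good to about 4 mm: a listed point, or the origin of a listed thing).
The state is a dict: "time": time; "qpos": joint angles; "dq": joint speeds; "joint_efforts": joint torques, N m; "position": TCP position; "ee_rot": TCP orientation; "wrist_force": force on the tool from outside, world axes, zero at the start; "ft_torque": the same for the moment, N m; "grip_width": opening from 0.0 (shut) to 1.0 (fully open).
Only numpy, scipy, OpenCV 4.12 (cv2) and the standard library are available. Lean on these libraries where they do the work, as an engineer would, in place of code of your own. Each camera call takes 0.05 s, during which the arm holds its last target. There are 200 camera calls.

## Task

Pin the marking template to the copper sheet: with a fingertip, gently push its three pins down one after another, each fully home - first the one with the broad round head, then the one with the square head, and last the one with the small slim head. Only push them, never pull one up, and leave the jar, mallet and snips where they are.

Things in the scene. Friction and masses are not known exactly. Their poses are not given: they have to be found in the camera images.
- template: Dark steel marking template, a plate 190 (x) by 230 (y) by 12 mm with a 60 by 70 mm window, fixed on a copper sheet on the bench; origin at the centre of its underside, 2 mm above the bench. It carries three upright steel pins in brass bushes, one at each of the template's points (-50, 0), (50, 75) and (50, -75) mm; which pin is at which point varies. A small jar stands on it near its (-55, 80) mm corner.
- round_pin (a joint): How far the pin with the broad round flat head, 42 mm across and 8 mm thick is pushed down, in m: (the pin itself, not the give of its head) about 0 (-0.002 to 0.003) at the start, 0.012 when fully home on its bush, negative if pulled up. It moves straight down, resists with about 2.5 N of friction, and stays where it is left. Its head sits on a rubber cushion that gives about 1 mm per 2 N, up to 5 mm, and springs back.
- round_top (a point): Centre of the top face of the head of that pin (broad round flat head, 42 mm across and 8 mm thick), about 51 mm above the bench when up and 39 mm when home (less the give of the cushion while it is being pressed); it moves with the head. z is up.
- round_bush: Fixed brass bush, 30 mm across and 8 mm high, that carries the pin with the broad round flat head, 42 mm across and 8 mm thick; origin at the centre of its underside, on the template, 14 mm above the bench; when the pin is home its foot rests on the bush and the unpressed head's top is 25 mm above this origin.
- square_pin (a joint): How far the pin with the square flat head, 30 by 30 mm and 8 mm thick is pushed down, in m: (the pin itself, not the give of its head) about 0 (-0.002 to 0.003) at the start, 0.012 when fully home on its bush, negative if pulled up. It moves straight down, resists with about 2.5 N of friction, and stays where it is left. Its head sits on a rubber cushion that gives about 1 mm per 2 N, up to 5 mm, and springs back.
- square_top (a point): Centre of the top face of the head of that pin (square flat head, 30 by 30 mm and 8 mm thick), about 51 mm above the bench when up and 39 mm when home (less the give of the cushion while it is being pressed); it moves with the head. z is up.
- square_bush: Fixed brass bush, 30 mm across and 8 mm high, that carries the pin with the square flat head, 30 by 30 mm and 8 mm thick; origin at the centre of its underside, on the template, 14 mm above the bench; when the pin is home its foot rests on the bush and the unpressed head's top is 25 mm above this origin.
- slim_pin (a joint): How far the pin with the small round, slightly domed head, 16 mm across and 8 mm thick is pushed down, in m: (the pin itself, not the give of its head) about 0 (-0.002 to 0.003) at the start, 0.012 when fully home on its bush, negative if pulled up. It moves straight down, resists with about 2.5 N of friction, and stays where it is left. Its head sits on a rubber cushion that gives about 1 mm per 2 N, up to 5 mm, and springs back.
- slim_top (a point): Centre of the top face of the head of that pin (small round, slightly domed head, 16 mm across and 8 mm thick), about 51 mm above the bench when up and 39 mm when home (less the give of the cushion while it is being pressed); it moves with the head. z is up.
- slim_bush: Fixed brass bush, 30 mm across and 8 mm high, that carries the pin with the small round, slightly domed head, 16 mm across and 8 mm thick; origin at the centre of its underside, on the template, 14 mm above the bench; when the pin is home its foot rests on the bush and the unpressed head's top is 25 mm above this origin.
- jar: Small closed glass jar with a black lid, 34 mm across and 55 mm high, standing loose on the template; origin at the centre of its underside. Leave alone.
- mallet: Wooden mallet lying on the bench, handle along its x (240 mm long), barrel head 60 by 100 mm at its +x end, 60 mm high. Leave alone.
- snips: Tin snips lying on the bench, 280 mm long along x, 80 mm wide, 18 mm high, red handles. Leave alone.

How it is judged:
On the way, in this order (a step that is already met when the one before it is completed fails the run):
1. round-headed pin home, the other two still up (value of joint round_pin above 0.01 m and value of joint each of square_pin, slim_pin below 0.006 m), for 0.2 s.
2. square-headed pin home too, the slim one still up (value of joint each of round_pin, square_pin above 0.01 m and value of joint slim_pin below 0.006 m), for 0.2 s.
3. slim pin home too (value of joint each of round_pin, square_pin, slim_pin above 0.01 m), for 0.2 s.
At the end, for the whole second after the job is handed in: All three pins are home (each at least 10 of its 12 mm down), and the jar, mallet and snips are at rest within 15 mm of where they stood (all of step 3 and distance of each of jar, mallet, snips from where it was at the start of the episode below 0.015 m and linear speed of jar below 0.02 m/s); the robot touches nothing.
It fails at once if the square-headed pin is pushed before the round-headed pin is home (value of joint square_pin above 0.006 m and value of joint round_pin below 0.009 m).
It fails at once if the slim pin is pushed before the square-headed pin is home (value of joint slim_pin above 0.006 m and value of joint square_pin below 0.009 m).
It fails at once if a pin is pulled up (more than 6 mm above its zero) (value of joint any of round_pin, square_pin, slim_pin below -0.006 m).
It fails at once if a pin or its bush is pressed harder than 25 N (contact force between anything else and round_bush above 25 N or contact force between anything else and square_bush above 25 N or contact force between anything else and slim_bush above 25 N).
It fails at once if the jar, mallet or snips is moved more than 15 mm (distance of any of jar, mallet, snips from where it was at the start of the episode above 0.015 m).
It also fails if it takes over 42 s, if anything falls off the work surface, if the arm or the gripper's body presses on something with over 40 N, if the wrist force passes 120 N, or if a joint passes its speed limit or range.

## Working session

There is one attempt and no reset: what is moved stays moved. The work goes in short steps, Python scripts to look and compute and a tool call to move; the robot and the scene stay as the last step left them, time stands still between calls to the robot, and variables do not carry over. Pictures are saved under pics/ and viewed, about 8 in all and at most 12, crops included, and the job is handed in when it is done.

Besides the shell and the picture viewer there is one more tool, called after "Call:" as name([rows], argument=value, ...), one row to a line, values as JSON. arm_command: Moves the arm, as the interface text tells. Its arguments: {"type":"object","properties":{"series":{"type":"array"},"grip_force":{"type":"number"}},"required":["series"]}

```bash
mkdir -p pics; python3 - <<'E'
from plant import *
import cv2,numpy as np
s=get_state();print(s['time'],s['position'],s['ee_rot'],s['wrist_force'],s['grip_width'],tips_ahead)
a=grab_frame('scene');b=grab_frame('top')
cv2.imwrite('pics/a.png',a);cv2.imwrite('pics/b.png',b)
for n in ['round_top','square_top','slim_top','round_bush','square_bush','slim_bush','jar','template','mallet','snips']:
  for c in ['scene','top']:
    print(n,c,[(np.round(d['xyz'],4).tolist(),round(d['p'],2)) for d in landmark_of(c,n)][:3])
print(get_state()['time'])
E
```

```text
0.0 [0.22461972 0.58274533 0.24752622] [[-4.17407899e-04 -9.33094550e-01  3.59630903e-01]
 [-1.50472461e-03  3.59631113e-01  9.33093349e-01]
 [-9.99998781e-01 -1.51664934e-04 -1.55416320e-03]] [-0.59531174 -0.32719517 -0.10541624] 1.003325051739928 0.017
round_top scene [([0.5174, -0.0442, 0.0516], 0.58)]
round_top top [([0.5165, -0.0444, 0.0504], 0.66)]
square_top scene [([0.6361, -0.0731, 0.0458], 0.64)]
square_top top [([0.6382, -0.0771, 0.0525], 0.57)]
slim_top scene []
slim_top top [([0.5878, 0.064, 0.0499], 0.36)]
round_bush scene [([0.5166, -0.0435, 0.0179], 0.59)]
round_bush top [([0.5181, -0.0452, 0.0132], 0.43)]
square_bush scene [([0.6359, -0.075, 0.0125], 0.68), ([0.5177, -0.4023, -0.0024], 0.55)]
square_bush top [([0.6359, -0.0768, 0.0093], 0.7)]
slim_bush scene [([0.5863, 0.0642, 0.011], 0.62), ([0.6349, -0.0751, 0.0493], 0.24)]
slim_bush top [([0.577, 0.0636, 0.0133], 0.49), ([0.4852, 0.0302, 0.0135], 0.19)]
jar scene [([0.4851, 0.0286, 0.0151], 0.57), ([0.3962, 0.4015, 0.0004], 0.52), ([0.5167, -0.4026, -0.0046], 0.29)]
jar top [([0.4874, 0.0285, 0.0143], 0.57)]
template scene [([0.5617, -0.0234, 0.0047], 0.78)]
template top [([0.5644, -0.0228, 0.0056], 0.55)]
mallet scene [([0.516, -0.4054, -0.0026], 0.86)]
mallet top [([0.5222, -0.3967, -0.0005], 0.78), ([0.6366, -0.0778, 0.0118], 0.45)]
snips scene [([0.3954, 0.4046, 0.0008], 0.87)]
snips top [([0.3912, 0.4025, 0.0024], 0.64)]
1.1
```

View pics/a.png

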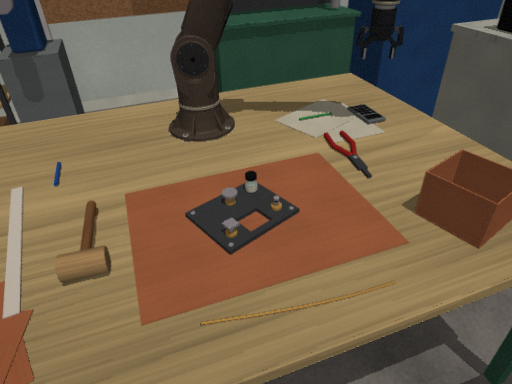

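View pics/b.png

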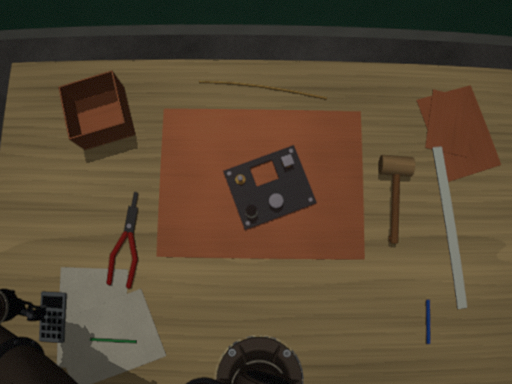

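The scene view shows the round head at about (230,193), the square one at (231,226), the slim one at (276,203) and the jar at (251,182). The top view agrees: (276,201), (287,160), (240,180) and (251,212). The landmarks fit the template geometry. Next I move to above the round pin, with the fingers shut.

Call:
arm_command([
  {"dy": -1, "dz": -0.96, "hand": 0},
  {"dy": -1, "dz": -0.96, "hand": 0},
  {"dy": -1, "dz": -0.96, "hand": 0},
  {"dy": -1, "dz": -0.96, "hand": 0},
  {"dy": -1, "dz": -0.96, "hand": 0},
  {"dy": -1, "dz": -0.96, "hand": 0},
  {"dy": -1, "dz": -0.96, "hand": 0},
  {"dy": -1, "dz": -0.96, "hand": 0},
])

```text
validation failed for argument at $.se...
```

Call:
arm_command([
  {"dy": -1, "dz": -0.96, "hand": 0},
  {"dy": -1, "dz": -0.96, "hand": 0},
  {"dy": -1, "dz": -0.96, "hand": 0},
  {"dy": -1, "dz": -0.96, "hand": 0},
  {"dy": -1, "dz": -0.96, "hand": 0},
  {"dy": -1, "dz": -0.96, "hand": 0},
  {"dy": -1, "dz": -0.96, "hand": 0},
  {"dy": -1, "dz": -0.96, "hand": 0},
])

```text
validation failed for argument at $.se...
```

Call:
arm_command([
  {"dy": -1, "dz": -0.96, "hand": 0},
  {"dy": -1, "dz": -0.96, "hand": 0},
  {"dy": -1, "dz": -0.96, "hand": 0},
  {"dy": -0.9, "dz": -0.3, "hand": 0},
  {"dx": 1, "hand": 0},
  {"dx": 1, "hand": 0},
  {"dx": 1, "hand": 0},
  {"dx": 0, "hand": 0},
])

```text
validation failed for argument at $.se...
```

Call:
arm_command([
  {"wx": 0, "wy": 0, "wz": 0, "dx": 0, "dy": -1, "dz": -0.96, "hand": 0},
  {"wx": 0, "wy": 0, "wz": 0, "dx": 0, "dy": -1, "dz": -0.96, "hand": 0},
  {"wx": 0, "wy": 0, "wz": 0, "dx": 0, "dy": -1, "dz": -0.96, "hand": 0},
  {"wx": 0, "wy": 0, "wz": 0, "dx": 0, "dy": -1, "dz": -0.96, "hand": 0},
  {"wx": 0, "wy": 0, "wz": 0, "dx": 0, "dy": -1, "dz": -0.96, "hand": 0},
  {"wx": 0, "wy": 0, "wz": 0, "dx": 0, "dy": -1, "dz": -0.96, "hand": 0},
  {"wx": 0, "wy": 0, "wz": 0, "dx": 0, "dy": -1, "dz": -0.96, "hand": 0},
  {"wx": 0, "wy": 0, "wz": 0, "dx": 0, "dy": -1, "dz": -0.96, "hand": 0},
])

```text
time: 2.1
position: [0.3428, 0.3311, 0.2485]
ee_rot: [[0.0, -0.933, 0.36], [0.0, 0.36, 0.933], [-1.0, -0.0, 0.0]]
wrist_force: [0.8, -0.3, 0.0]
grip_width: -0.002
```

Call:
arm_command([
  {"wx": 0, "wy": 0, "wz": 0, "dx": 0, "dy": -1, "dz": -0.96, "hand": 0},
  {"wx": 0, "wy": 0, "wz": 0, "dx": 0, "dy": -1, "dz": -0.96, "hand": 0},
  {"wx": 0, "wy": 0, "wz": 0, "dx": 0, "dy": -1, "dz": -0.96, "hand": 0},
  {"wx": 0, "wy": 0, "wz": 0, "dx": 0, "dy": -1, "dz": -0.96, "hand": 0},
  {"wx": 0, "wy": 0, "wz": 0, "dx": 0, "dy": -1, "dz": -0.96, "hand": 0},
  {"wx": 0, "wy": 0, "wz": 0, "dx": 0, "dy": -1, "dz": -0.96, "hand": 0},
  {"wx": 0, "wy": 0, "wz": 0, "dx": 0, "dy": -1, "dz": -0.96, "hand": 0},
  {"wx": 0, "wy": 0, "wz": 0, "dx": 0, "dy": -1, "dz": -0.96, "hand": 0},
])

```text
time: 3.1
position: [0.4604, 0.08, 0.2485]
ee_rot: [[0.001, -0.933, 0.36], [0.0, 0.36, 0.933], [-1.0, -0.0, 0.001]]
wrist_force: [1.5, 0.5, -0.3]
grip_width: 0.001
```

Call:
arm_command([
  {"wx": 0, "wy": 0, "wz": 0, "dx": 0, "dy": -1, "dz": -0.96, "hand": 0},
  {"wx": 0, "wy": 0, "wz": 0, "dx": 0, "dy": -1, "dz": -0.96, "hand": 0},
  {"wx": 0, "wy": 0, "wz": 0, "dx": 0, "dy": -1, "dz": -0.96, "hand": 0},
  {"wx": 0, "wy": 0, "wz": 0, "dx": 0.5, "dy": -0.9, "dz": -0.96, "hand": 0},
  {"wx": 0, "wy": 0, "wz": 0, "dx": 1, "dy": 0, "dz": 0, "hand": 0},
  {"wx": 0, "wy": 0, "wz": 0, "dx": 1, "dy": 0, "dz": 0, "hand": 0},
  {"wx": 0, "wy": 0, "wz": 0, "dx": 1, "dy": 0, "dz": 0, "hand": 0},
  {"wx": 0, "wy": 0, "wz": 0, "dx": 1, "dy": 0, "dz": 0, "hand": 0},
])

```text
time: 4.1
position: [0.5165, -0.0436, 0.1352]
ee_rot: [[0.001, -0.933, 0.36], [0.0, 0.36, 0.933], [-1.0, -0.001, 0.0]]
wrist_force: [0.2, -0.8, -1.1]
grip_width: -0.005
```

```bash
python3 - <<'E'
from plant import *
import cv2,numpy as np
a=grab_frame('scene');cv2.imwrite('pics/c.png',cv2.resize(a[150:270,150:330],None,fx=4,fy=4,interpolation=cv2.INTER_CUBIC))
print(landmark_of('scene','slim_top'))
s=get_state();print(s['time'],s['position'],s['wrist_force'],s['qpos'])
E
```

```text
[{'xyz': [0.5827, 0.0661, 0.0485], 'p': 0.41}]
4.2 [ 0.51480205 -0.04343133  0.13383395] [-0.86332835  0.48755605  0.5785242 ] [-0.28921196  0.40550557  0.35686773  1.98914724 -0.1959864   0.78372402
  1.38414793]
```

View pics/c.png

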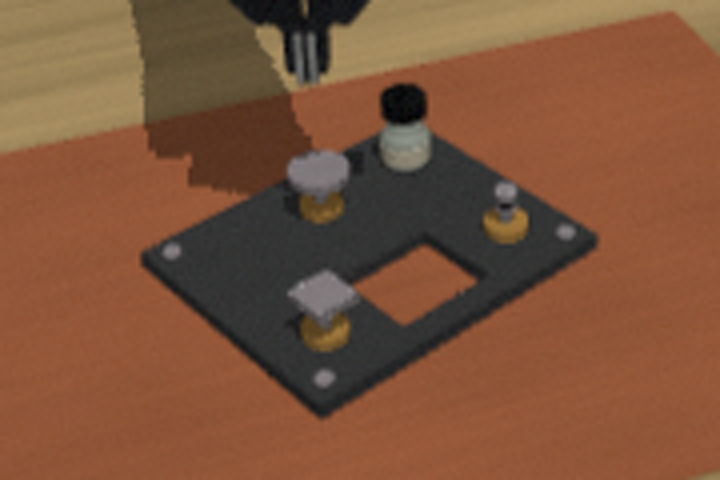

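The fingertip is above the round head and the others are untouched (round head at (318,165) in the crop). I'll go down in steps and watch the force.

Call:
arm_command([
  {"wx": 0, "wy": 0, "wz": 0, "dx": 1, "dy": 0, "dz": 0, "hand": 0},
  {"wx": 0, "wy": 0, "wz": 0, "dx": 1, "dy": 0, "dz": 0, "hand": 0},
  {"wx": 0, "wy": 0, "wz": 0, "dx": 0.5, "dy": 0, "dz": 0, "hand": 0},
  {"wx": 0, "wy": 0, "wz": 0, "dx": 0.1, "dy": 0, "dz": 0, "hand": 0},
  {"wx": 0, "wy": 0, "wz": 0, "dx": 0.1, "dy": 0, "dz": 0, "hand": 0},
  {"wx": 0, "wy": 0, "wz": 0, "dx": 0.1, "dy": 0, "dz": 0, "hand": 0},
  {"wx": 0, "wy": 0, "wz": 0, "dx": 0.1, "dy": 0, "dz": 0, "hand": 0},
  {"wx": 0, "wy": 0, "wz": 0, "dx": 0, "dy": 0, "dz": 0, "hand": 0},
])

```text
time: 5.2
position: [0.5168, -0.0436, 0.0635]
ee_rot: [[0.001, -0.933, 0.36], [0.0, 0.36, 0.933], [-1.0, -0.001, 0.0]]
wrist_force: [1.3, -0.6, 2.5]
grip_width: -0.001
```

Call:
arm_command([
  {"wx": 0, "wy": 0, "wz": 0, "dx": 0.05, "dy": 0, "dz": 0, "hand": 0},
  {"wx": 0, "wy": 0, "wz": 0, "dx": 0.05, "dy": 0, "dz": 0, "hand": 0},
  {"wx": 0, "wy": 0, "wz": 0, "dx": 0.05, "dy": 0, "dz": 0, "hand": 0},
  {"wx": 0, "wy": 0, "wz": 0, "dx": 0.05, "dy": 0, "dz": 0, "hand": 0},
  {"wx": 0, "wy": 0, "wz": 0, "dx": 0, "dy": 0, "dz": 0, "hand": 0},
  {"wx": 0, "wy": 0, "wz": 0, "dx": 0, "dy": 0, "dz": 0, "hand": 0},
  {"wx": 0, "wy": 0, "wz": 0, "dx": 0, "dy": 0, "dz": 0, "hand": 0},
  {"wx": 0, "wy": 0, "wz": 0, "dx": 0, "dy": 0, "dz": 0, "hand": 0},
])

```text
time: 6.2
position: [0.5163, -0.0436, 0.0583]
ee_rot: [[-0.0, -0.933, 0.36], [0.0, 0.36, 0.933], [-1.0, 0.0, -0.0]]
wrist_force: [2.0, -0.3, 1.5]
grip_width: 0.001
```

Call:
arm_command([
  {"wx": 0, "wy": 0, "wz": 0, "dx": 0.05, "dy": 0, "dz": 0, "hand": 0},
  {"wx": 0, "wy": 0, "wz": 0, "dx": 0.05, "dy": 0, "dz": 0, "hand": 0},
  {"wx": 0, "wy": 0, "wz": 0, "dx": 0.05, "dy": 0, "dz": 0, "hand": 0},
  {"wx": 0, "wy": 0, "wz": 0, "dx": 0.03, "dy": 0, "dz": 0, "hand": 0},
  {"wx": 0, "wy": 0, "wz": 0, "dx": 0, "dy": 0, "dz": 0, "hand": 0},
  {"wx": 0, "wy": 0, "wz": 0, "dx": 0, "dy": 0, "dz": 0, "hand": 0},
  {"wx": 0, "wy": 0, "wz": 0, "dx": 0, "dy": 0, "dz": 0, "hand": 0},
  {"wx": 0, "wy": 0, "wz": 0, "dx": 0, "dy": 0, "dz": 0, "hand": 0},
])

```text
time: 7.2
position: [0.5163, -0.0436, 0.0538]
ee_rot: [[-0.0, -0.933, 0.36], [0.0, 0.36, 0.933], [-1.0, 0.0, -0.0]]
wrist_force: [-0.9, -0.5, 4.5]
grip_width: 0.004
```

Call:
arm_command([
  {"wx": 0, "wy": 0, "wz": 0, "dx": 0.04, "dy": 0, "dz": 0, "hand": 0},
  {"wx": 0, "wy": 0, "wz": 0, "dx": 0.04, "dy": 0, "dz": 0, "hand": 0},
  {"wx": 0, "wy": 0, "wz": 0, "dx": 0, "dy": 0, "dz": 0, "hand": 0},
  {"wx": 0, "wy": 0, "wz": 0, "dx": 0, "dy": 0, "dz": 0, "hand": 0},
  {"wx": 0, "wy": 0, "wz": 0, "dx": 0, "dy": 0, "dz": 0, "hand": 0},
  {"wx": 0, "wy": 0, "wz": 0, "dx": 0, "dy": 0, "dz": 0, "hand": 0},
  {"wx": 0, "wy": 0, "wz": 0, "dx": 0, "dy": 0, "dz": 0, "hand": 0},
  {"wx": 0, "wy": 0, "wz": 0, "dx": 0, "dy": 0, "dz": 0, "hand": 0},
])

```text
time: 8.2
position: [0.5163, -0.0436, 0.052]
ee_rot: [[0.0, -0.933, 0.36], [0.0, 0.36, 0.933], [-1.0, 0.0, 0.0]]
wrist_force: [-1.9, 0.5, 7.5]
grip_width: 0.0
```

```bash
python3 - <<'E'
from plant import *
import numpy as np
f=[]
for i in range(4):
  grab_frame('top'); s=get_state();f.append(np.r_[s['wrist_force'],s['position']])
print(np.round(f,4),s['time'])
E
```

```text
[[-1.7705  0.4157  8.4018  0.5163 -0.0436  0.052 ]
 [-1.795  -1.1711  8.1708  0.5163 -0.0436  0.052 ]
 [-1.0141 -0.0835  7.984   0.5163 -0.0436  0.052 ]
 [-0.7285 -0.4243  8.2022  0.5163 -0.0436  0.052 ]] 8.4
```

8.2 N at about 4 mm of cushion give means the round pin is home. Next is the square pin.

Call:
arm_command([
  {"wx": 0, "wy": 0, "wz": 0, "dx": -1, "dy": 0, "dz": 0, "hand": 0},
  {"wx": 0, "wy": 0, "wz": 0, "dx": -0.6, "dy": 0, "dz": 0, "hand": 0},
  {"wx": 0, "wy": 0, "wz": 0, "dx": 0, "dy": -1, "dz": 0.1, "hand": 0},
  {"wx": 0, "wy": 0, "wz": 0, "dx": 0, "dy": -1, "dz": 0.1, "hand": 0},
  {"wx": 0, "wy": 0, "wz": 0, "dx": 0, "dy": -1, "dz": 0.1, "hand": 0},
  {"wx": 0, "wy": 0, "wz": 0, "dx": 0, "dy": -1, "dz": 0.1, "hand": 0},
  {"wx": 0, "wy": 0, "wz": 0, "dx": 0, "dy": -1, "dz": 0.1, "hand": 0},
  {"wx": 0, "wy": 0, "wz": 0, "dx": 0, "dy": 0, "dz": 0, "hand": 0},
])

```text
time: 9.4
position: [0.6386, -0.0774, 0.0914]
ee_rot: [[0.001, -0.933, 0.36], [-0.001, 0.36, 0.933], [-1.0, -0.001, -0.0]]
wrist_force: [-0.5, -1.0, -0.3]
grip_width: 0.003
```

```bash
python3 - <<'E'
from plant import *
import cv2,numpy as np
a=grab_frame('scene');cv2.imwrite('pics/d.png',cv2.resize(a[150:270,150:330],None,fx=4,fy=4,interpolation=cv2.INTER_CUBIC))
s=get_state();print(s['time'],s['position'],s['wrist_force'])
K=get_calibration('scene')
for p in ([.5165,-.0443,.039],[.637,-.0765,.051],[.5865,.064,.051],np.r_[s['position'][:2],s['position'][2]-.017]):
  u=cv2.projectPoints(np.float64([p]),K['rvec'],K['tvec'],K['intrinsics'],np.float64(K['D']))[0].ravel();print(np.round((u-150)*4))
E
```

```text
9.45 [ 0.63732314 -0.07702778  0.09129208] [ 0.21479355 -0.35142142 -0.32130605]
[314. 176.]
[318. 283.]
[505. 183.]
[315. 253.]
```

View pics/d.png

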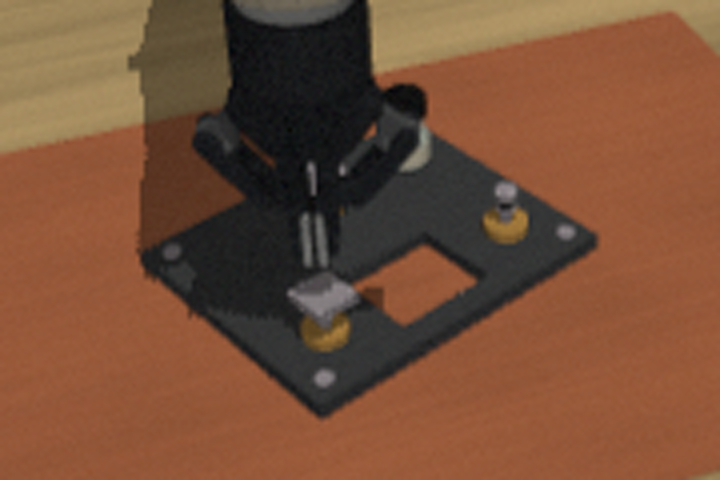

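The round head sits low and is hidden behind the gripper. The tip (about (315,265)) is over the square head (about (323,293)), so I shift about 2 mm in +y and press.

Call:
arm_command([
  {"wx": 0, "wy": 0, "wz": 0, "dx": 0.6, "dy": 0.03, "dz": 0.08, "hand": 0},
  {"wx": 0, "wy": 0, "wz": 0, "dx": 0.3, "dy": 0, "dz": 0, "hand": 0},
  {"wx": 0, "wy": 0, "wz": 0, "dx": 0.1, "dy": 0, "dz": 0, "hand": 0},
  {"wx": 0, "wy": 0, "wz": 0, "dx": 0.1, "dy": 0, "dz": 0, "hand": 0},
  {"wx": 0, "wy": 0, "wz": 0, "dx": 0.1, "dy": 0, "dz": 0, "hand": 0},
  {"wx": 0, "wy": 0, "wz": 0, "dx": 0.1, "dy": 0, "dz": 0, "hand": 0},
  {"wx": 0, "wy": 0, "wz": 0, "dx": 0.05, "dy": 0, "dz": 0, "hand": 0},
  {"wx": 0, "wy": 0, "wz": 0, "dx": 0.05, "dy": 0, "dz": 0, "hand": 0},
])

```text
time: 10.45
position: [0.6375, -0.0747, 0.0568]
ee_rot: [[0.0, -0.933, 0.36], [0.0, 0.36, 0.933], [-1.0, -0.0, 0.0]]
wrist_force: [-1.2, 0.0, 2.3]
grip_width: 0.001
```

Call:
arm_command([
  {"wx": 0, "wy": 0, "wz": 0, "dx": 0.05, "dy": 0, "dz": 0, "hand": 0},
  {"wx": 0, "wy": 0, "wz": 0, "dx": 0.05, "dy": 0, "dz": 0, "hand": 0},
  {"wx": 0, "wy": 0, "wz": 0, "dx": 0, "dy": 0, "dz": 0, "hand": 0},
  {"wx": 0, "wy": 0, "wz": 0, "dx": 0, "dy": 0, "dz": 0, "hand": 0},
  {"wx": 0, "wy": 0, "wz": 0, "dx": 0, "dy": 0, "dz": 0, "hand": 0},
  {"wx": 0, "wy": 0, "wz": 0, "dx": 0, "dy": 0, "dz": 0, "hand": 0},
  {"wx": 0, "wy": 0, "wz": 0, "dx": 0, "dy": 0, "dz": 0, "hand": 0},
  {"wx": 0, "wy": 0, "wz": 0, "dx": 0, "dy": 0, "dz": 0, "hand": 0},
])

```text
time: 11.45
position: [0.6375, -0.0748, 0.0543]
ee_rot: [[0.0, -0.933, 0.36], [0.0, 0.36, 0.933], [-1.0, -0.0, 0.0]]
wrist_force: [-1.7, 0.5, 3.9]
grip_width: -0.001
```

```bash
python3 - <<'E'
from plant import *
import numpy as np
f=[]
for i in range(4):
  grab_frame('top'); s=get_state();f.append(np.r_[s['wrist_force'],s['position']])
print(np.round(f,4),s['time'])
E
```

```text
[[-1.8949  0.3577  4.2179  0.6375 -0.0748  0.0543]
 [-2.1751  0.5037  4.0324  0.6375 -0.0748  0.0543]
 [-1.5467  0.0194  4.2897  0.6375 -0.0747  0.0543]
 [-0.4151 -0.2902  4.2694  0.6375 -0.0748  0.0543]] 11.65
```

Call:
arm_command([
  {"wx": 0, "wy": 0, "wz": 0, "dx": 0.05, "dy": 0, "dz": 0, "hand": 0},
  {"wx": 0, "wy": 0, "wz": 0, "dx": 0.04, "dy": 0, "dz": 0, "hand": 0},
  {"wx": 0, "wy": 0, "wz": 0, "dx": 0, "dy": 0, "dz": 0, "hand": 0},
  {"wx": 0, "wy": 0, "wz": 0, "dx": 0, "dy": 0, "dz": 0, "hand": 0},
  {"wx": 0, "wy": 0, "wz": 0, "dx": 0, "dy": 0, "dz": 0, "hand": 0},
  {"wx": 0, "wy": 0, "wz": 0, "dx": 0, "dy": 0, "dz": 0, "hand": 0},
  {"wx": 0, "wy": 0, "wz": 0, "dx": 0, "dy": 0, "dz": 0, "hand": 0},
  {"wx": 0, "wy": 0, "wz": 0, "dx": 0, "dy": 0, "dz": 0, "hand": 0},
])

```text
time: 12.65
position: [0.6376, -0.0748, 0.0524]
ee_rot: [[0.0, -0.933, 0.36], [0.0, 0.36, 0.933], [-1.0, -0.0, 0.0]]
wrist_force: [-3.2, 0.3, 7.9]
grip_width: 0.002
```

The square pin is home too (7.9 N). Next is the slim pin.

Call:
arm_command([
  {"wx": 0, "wy": 0, "wz": 0, "dx": -1, "dy": 0, "dz": 0, "hand": 0},
  {"wx": 0, "wy": 0, "wz": 0, "dx": -0.6, "dy": 0, "dz": 0, "hand": 0},
  {"wx": 0, "wy": 0, "wz": 0, "dx": 0, "dy": 0.8, "dz": 0.89, "hand": 0},
  {"wx": 0, "wy": 0, "wz": 0, "dx": 0, "dy": 0.8, "dz": 0.89, "hand": 0},
  {"wx": 0, "wy": 0, "wz": 0, "dx": 0, "dy": 0.8, "dz": 0.89, "hand": 0},
  {"wx": 0, "wy": 0, "wz": 0, "dx": 0, "dy": 0.8, "dz": 0.89, "hand": 0},
  {"wx": 0, "wy": 0, "wz": 0, "dx": 0, "dy": 0.8, "dz": 0.89, "hand": 0},
  {"wx": 0, "wy": 0, "wz": 0, "dx": 0, "dy": 0, "dz": 0, "hand": 0},
])

```text
time: 13.65
position: [0.5834, 0.0683, 0.0918]
ee_rot: [[-0.001, -0.935, 0.356], [0.002, 0.356, 0.935], [-1.0, 0.001, 0.001]]
wrist_force: [0.5, -0.4, 0.6]
grip_width: -0.001
```

```bash
python3 - <<'E'
from plant import *
import cv2,numpy as np
grab_frame('scene');a=grab_frame('scene');cv2.imwrite('pics/e.png',cv2.resize(a[150:270,150:330],None,fx=4,fy=4,interpolation=cv2.INTER_CUBIC))
for n in ['slim_top','slim_bush','square_top','round_top']: print(n,[(np.round(d['xyz'],4),round(d['p'],2)) for d in landmark_of('scene',n)])
s=get_state();print(s['time'],s['position'],s['wrist_force'])
K=get_calibration('scene')
P=s['position']
for p in ([*P[:2],P[2]-.017],[*P[:2],.051],[*P[:2],.022],[P[0]+.01,P[1],.022],[P[0],P[1]+.01,.022]):
  u=cv2.projectPoints(np.float64([p]),K['rvec'],K['tvec'],K['intrinsics'],np.float64(K['D']))[0].ravel();print(np.round((u-150)*4))
E
```

```text
slim_top [(array([0.5822, 0.0639, 0.0469]), 0.36)]
slim_bush [(array([0.5854, 0.0625, 0.0133]), 0.64), (array([ 0.5133, -0.0422,  0.0162]), 0.49)]
square_top [(array([ 0.6376, -0.076 ,  0.036 ]), 0.55)]
round_top [(array([ 0.517 , -0.0452,  0.0414]), 0.42)]
13.95 [0.58456934 0.06378715 0.09211728] [ 0.1748836  -0.68153754 -0.70426183]
[504. 151.]
[504. 181.]
[504. 217.]
[510. 226.]
[518. 214.]
```

View pics/e.png

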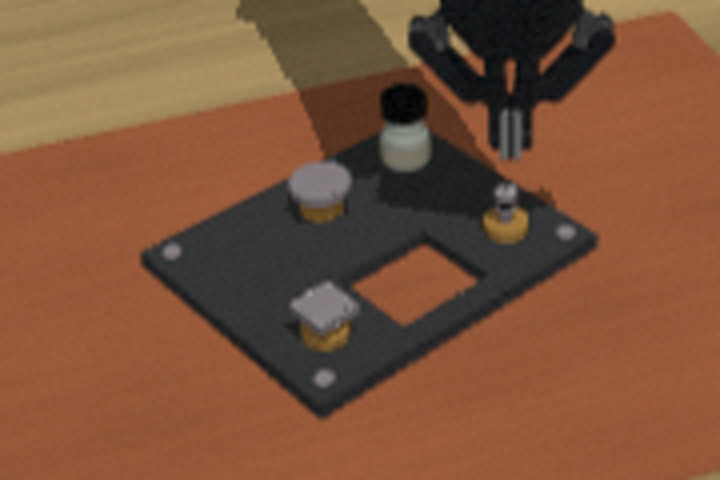

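The square and round heads are down. The slim head (505,188) lines up with the settled tip's projection at column 504, so I press it.

Call:
arm_command([
  {"wx": 0, "wy": 0, "wz": 0, "dx": 0.6, "dy": 0, "dz": 0, "hand": 0},
  {"wx": 0, "wy": 0, "wz": 0, "dx": 0.3, "dy": 0, "dz": 0, "hand": 0},
  {"wx": 0, "wy": 0, "wz": 0, "dx": 0.1, "dy": 0, "dz": 0, "hand": 0},
  {"wx": 0, "wy": 0, "wz": 0, "dx": 0.1, "dy": 0, "dz": 0, "hand": 0},
  {"wx": 0, "wy": 0, "wz": 0, "dx": 0.1, "dy": 0, "dz": 0, "hand": 0},
  {"wx": 0, "wy": 0, "wz": 0, "dx": 0.1, "dy": 0, "dz": 0, "hand": 0},
  {"wx": 0, "wy": 0, "wz": 0, "dx": 0, "dy": 0, "dz": 0, "hand": 0},
  {"wx": 0, "wy": 0, "wz": 0, "dx": 0, "dy": 0, "dz": 0, "hand": 0},
])

```text
time: 14.95
position: [0.5843, 0.065, 0.0597]
ee_rot: [[0.0, -0.933, 0.36], [0.0, 0.36, 0.933], [-1.0, -0.0, 0.0]]
wrist_force: [0.2, -0.1, 1.2]
grip_width: -0.0
```

Call:
arm_command([
  {"wx": 0, "wy": 0, "wz": 0, "dx": 0.05, "dy": 0, "dz": 0, "hand": 0},
  {"wx": 0, "wy": 0, "wz": 0, "dx": 0.05, "dy": 0, "dz": 0, "hand": 0},
  {"wx": 0, "wy": 0, "wz": 0, "dx": 0.05, "dy": 0, "dz": 0, "hand": 0},
  {"wx": 0, "wy": 0, "wz": 0, "dx": 0.05, "dy": 0, "dz": 0, "hand": 0},
  {"wx": 0, "wy": 0, "wz": 0, "dx": 0, "dy": 0, "dz": 0, "hand": 0},
  {"wx": 0, "wy": 0, "wz": 0, "dx": 0, "dy": 0, "dz": 0, "hand": 0},
  {"wx": 0, "wy": 0, "wz": 0, "dx": 0, "dy": 0, "dz": 0, "hand": 0},
  {"wx": 0, "wy": 0, "wz": 0, "dx": 0, "dy": 0, "dz": 0, "hand": 0},
])

```text
time: 15.95
position: [0.5843, 0.065, 0.0546]
ee_rot: [[0.0, -0.933, 0.36], [0.0, 0.36, 0.933], [-1.0, -0.0, 0.0]]
wrist_force: [0.5, 0.3, 2.8]
grip_width: 0.001
```

```bash
python3 - <<'E'
from plant import *
import numpy as np
f=[]
for i in range(4):
  grab_frame('top'); s=get_state();f.append(np.r_[s['wrist_force'],s['position']])
print(np.round(f,4),s['time'])
E
```

```text
[[ 0.5929 -0.7872  2.4015  0.5843  0.065   0.0546]
 [ 0.2701  0.5911  2.0787  0.5843  0.065   0.0546]
 [-0.5657  0.4632  3.5856  0.5843  0.065   0.0546]
 [-0.0067 -0.627   2.5192  0.5843  0.065   0.0546]] 16.15
```

Call:
arm_command([
  {"wx": 0, "wy": 0, "wz": 0, "dx": 0.05, "dy": 0, "dz": 0, "hand": 0},
  {"wx": 0, "wy": 0, "wz": 0, "dx": 0.05, "dy": 0, "dz": 0, "hand": 0},
  {"wx": 0, "wy": 0, "wz": 0, "dx": 0, "dy": 0, "dz": 0, "hand": 0},
  {"wx": 0, "wy": 0, "wz": 0, "dx": 0, "dy": 0, "dz": 0, "hand": 0},
  {"wx": 0, "wy": 0, "wz": 0, "dx": 0, "dy": 0, "dz": 0, "hand": 0},
  {"wx": 0, "wy": 0, "wz": 0, "dx": 0, "dy": 0, "dz": 0, "hand": 0},
  {"wx": 0, "wy": 0, "wz": 0, "dx": 0, "dy": 0, "dz": 0, "hand": 0},
  {"wx": 0, "wy": 0, "wz": 0, "dx": 0, "dy": 0, "dz": 0, "hand": 0},
])

```text
time: 17.15
position: [0.5843, 0.065, 0.0523]
ee_rot: [[0.0, -0.933, 0.36], [0.0, 0.36, 0.933], [-1.0, -0.0, 0.0]]
wrist_force: [-0.6, -0.0, 7.2]
grip_width: 0.002
```

The slim pin is home as well (7.2 N at the same height as the others). I lift off and check.

Call:
arm_command([
  {"wx": 0, "wy": 0, "wz": 0, "dx": -1, "dy": 0, "dz": 0, "hand": 0},
  {"wx": 0, "wy": 0, "wz": 0, "dx": -1, "dy": 0, "dz": 0, "hand": 0},
  {"wx": 0, "wy": 0, "wz": 0, "dx": -1, "dy": 0, "dz": 0, "hand": 0},
  {"wx": 0, "wy": 0, "wz": 0, "dx": -1, "dy": 0, "dz": 0, "hand": 0},
  {"wx": 0, "wy": 0, "wz": 0, "dx": -1, "dy": 0, "dz": 0, "hand": 0},
  {"wx": 0, "wy": 0, "wz": 0, "dx": 0, "dy": 0, "dz": 0, "hand": 0},
  {"wx": 0, "wy": 0, "wz": 0, "dx": 0, "dy": 0, "dz": 0, "hand": 0},
  {"wx": 0, "wy": 0, "wz": 0, "dx": 0, "dy": 0, "dz": 0, "hand": 0},
])

```text
time: 18.15
position: [0.5835, 0.065, 0.1759]
ee_rot: [[-0.002, -0.933, 0.36], [-0.0, 0.36, 0.933], [-1.0, 0.002, -0.001]]
wrist_force: [-0.1, -0.3, 1.1]
grip_width: -0.002
```

```bash
python3 - <<'E'
from plant import *
import cv2,numpy as np
a=grab_frame('scene');cv2.imwrite('pics/f.png',cv2.resize(a[150:270,150:330],None,fx=4,fy=4,interpolation=cv2.INTER_CUBIC))
for n in ['slim_top','square_top','round_top','jar','mallet','snips']: print(n,[(np.round(d['xyz'],4),round(d['p'],2)) for d in landmark_of('scene',n)])
s=get_state();print(s['time'],s['position'],s['wrist_force'])
E
```

```text
slim_top [(array([0.583 , 0.0637, 0.0402]), 0.48)]
square_top [(array([ 0.6371, -0.0775,  0.0385]), 0.43)]
round_top [(array([ 0.5192, -0.044 ,  0.0448]), 0.42)]
jar [(array([0.485 , 0.0267, 0.0146]), 0.6)]
mallet [(array([ 0.5173, -0.4035, -0.0025]), 0.73)]
snips [(array([ 3.952e-01,  4.005e-01, -1.000e-04]), 0.71)]
18.5 [0.58414994 0.06500275 0.17688697] [ 0.48834621 -0.07877236 -0.1862409 ]
```

View pics/f.png

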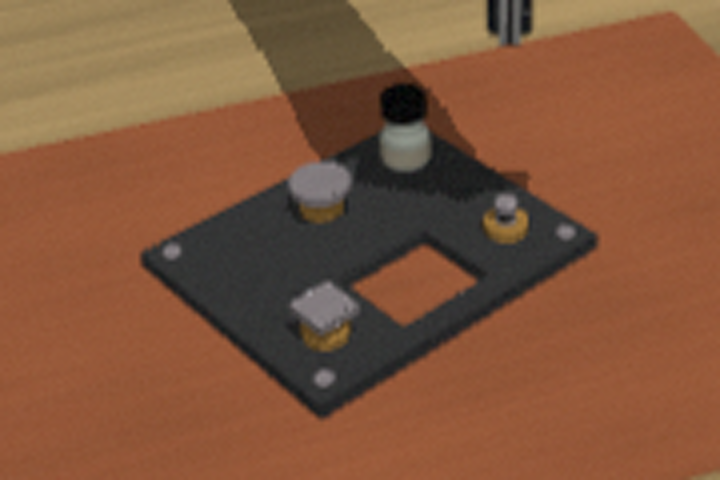

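All three heads are down by the same amount ((320,183), (325,305) and (505,203)), and the jar is where it was at (405,140). I hand in.

```bash
python3 -c "
from plant import *
sign_off()"
```

```text
the job is handed in; nothing more can be done
```

I pushed the three pins down with the closed fingertips in the order round, square, slim, then lifted clear and handed the job in at about 18.5 s; no verdict was reported.

- **Force:** each pin took about 2–3 N while moving. At the end of each push the readings were about 8.2 N (round), 7.9 N (square) and 7.2 N (slim), well under the 25 N limit. The fingertip stopped at about 35 mm each time, which fits a pin on its bush with the cushion squeezed about 4 mm.
- **Height afterwards:** the networks put the slim head at 40 mm and the square head at 38.5 mm, against 39 mm when home. The round head read 45 mm, which disagrees. It had read 41 mm a few seconds earlier, and in the last picture it sits as low as the other two, so I took the 45 mm as network error and did not press again.
- **Other objects:** the jar, mallet and snips were all within about 5 mm of their first readings, which is about as close as the network can measure.

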